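# Stand the toppled bottle under the purge nozzle and open the gas valve halfway

## Task

The square white bottle with the open neck has toppled over. Stand it upright on the purge station's round mark with its open mouth centred under the nozzle, setting it down rather than dropping it, and let go of it; then turn the valve lever to 45 degrees, halfway open, so that the bottle is flushed with dry gas. Leave the other things on the bench where they are.

Things in the scene. Friction and masses are not known exactly. Their poses are not given: they have to be found in the camera images.
- bottle: Loose white plastic bottle, about 0.16 kg, 125 mm tall: square body 52 x 52 x 96 mm, round open neck 42 mm in diameter from 100 to 125 mm (mouth 34 mm). Origin at the centre of its underside, z axis from base to mouth. At the start it lies on a flat side (z axis level, origin 26 mm above the table), mouth towards -x, turned 25 to 75 degrees to +y. The only square bottle.
- station: Gas purge station, fixed to the table: steel base plate 6 mm thick, reaching in its frame from x -55 to 115 and y -190 to 45 mm. Origin at table level under the centre of the round mark where the bottle belongs; its x axis points away from the robot (turned a little), z up. A post 22 mm in diameter stands at x 95, y 0; from its top (about 230 mm up) an arm comes forward to the nozzle above the mark. A valve (x 45, y -120) sits in a pipe 66 mm up that bends round to the post.
- place (a point): Centre of the round dark mark (68 mm in diameter, flat) on the top of the station's base plate, 6 mm above the table: where the bottle's underside is to stand. Axes as the station's.
- nozzle_tip (a point): Lower end of the nozzle, right above the centre of the mark and 160 mm above the plate, so 35 mm above the mouth of a standing bottle. The nozzle is 20 mm in diameter, tapering to 10 mm.
- valve (a joint): Angle of the valve lever in rad about a vertical axis: 0 closed (lever points along the station's -x, to the robot), grows counter-clockwise seen from above, 1.571 fully open (lever along the station's -y). Halfway is 0.785; three dark ticks on the dial plate under the lever mark 0, 45 and 90 degrees. The lever is stiff (0.15 N m) and stays where it is left.
- valve_axis (a point): Point on the valve's vertical turning axis at the height of the lever's middle, 112 mm above the table. A dial plate of 46 mm radius lies below, top 91 mm above the table. Axes as the station's.
- valve_grip (a point): Middle of the lever's black end grip, 78 mm from the turning axis and at the same height (112 mm): a block 38 mm long along the lever, 18 mm wide and 22 mm high, with nothing below it down to the base plate. Its own -x axis points outwards along the lever.
- jar: Bystander: glass jar with white lid, 68 mm in diameter, 85 mm tall, standing. Origin at the centre of its underside.
- tall_bottle: Bystander: round white capped bottle, 60 mm in diameter, 150 mm tall, standing. Origin at the centre of its underside.
- dish: Bystander: flat round glass dish with lid, 94 mm in diameter, 18 mm high. Origin at the centre of its underside.
- driver: Bystander: screwdriver lying on the table.
- tape: Bystander: clear tape roll lying flat, 84 mm in diameter, 24 mm high. Origin at the centre of its underside.
- tray: Bystander: low blue tray, 120 x 160 mm, 35 mm high. Origin at the centre of its underside.
- clamp: Bystander: small aluminium fixture block with a pin, 70 x 50 mm, 80 mm high. Origin at the centre of its underside.
Things that resemble listed ones, but are neither listed nor needed, are in the scene too. What is shaped like the bottle but blue or red is not meant.

How it is judged:
On the way, in this order (a step that is already met when the one before it is completed fails the run):
1. the bottle stands upright on the mark under the nozzle, released (angle between bottle's own z axis and vertical below 0.07 rad and horizontal distance between bottle and place below 0.016 m and z of bottle in the frame of place between -0.004 and 0.004 m and linear speed of bottle below 0.02 m/s and contact force between the fingers and bottle below 0.1 N), for 0.3 s.
2. then the valve lever is halfway open (value of joint valve between 0.665 and 0.905 rad), for 0.2 s.
At the end, for the whole second after the job is handed in: The bottle stands at rest upright (within 4 degrees) on the station's plate, its centre within 16 mm of the centre of the mark, released; the valve lever rests at 45 degrees, within 7 degrees (all of step 1 and all of step 2 and velocity of joint valve between -0.05 and 0.05 rad/s); the robot touches nothing.
It fails at once if the bottle is dropped: in the air, touched by nothing, with the centre of its underside more than 50 mm above the table (20 mm when upright) ((height (world z) of bottle above 0.05 m or (height (world z) of bottle above 0.02 m and angle between bottle's own z axis and vertical below 0.3 rad)) and contact force between anything else and bottle below 0.02 N).
It fails at once if a bystander is moved by more than 30 mm or tipped over (distance of any of jar, tall_bottle, dish, driver, tape, tray, clamp from where it was at the start of the episode above 0.03 m or angle between any of jar, tall_bottle, clamp's own z axis and vertical above 0.5 rad).
It also fails if it takes over 67 s, if anything falls off the work surface, if the arm or the gripper's body presses on something with over 40 N, if the wrist force passes 120 N, or if a joint passes its speed limit or range.

## Robot

A 7-joint arm with a two-finger parallel gripper is mounted at the origin on the work surface. World frame = base frame: x ahead of the robot, y to its left, z up, the work surface at z = 0. Lengths are in m, angles in rad, forces in N, time in s.
With the tool pointing down it reaches from about 0.425 to 0.875 m from the base axis. Payload 4.7 kg.
Tool frame: the origin (TCP) lies on the centre line of the jaws, within the pads' length; the fingertips stand 11 mm ahead of it and the grasp point (between the pads) lies 8 mm behind it; z points along the fingers, y is the direction in which the jaws open and shut (so a half turn about z gives the same grasp; the last joint's range is limited). The gripper opens to 85 mm and grips with 20 to 120 N. Pads are 22 mm wide; open, the fingers measure 114 mm over their backs; the gripper's body (76 mm by 85 mm) begins 54 mm behind the grasp point. The pads swing forward as they close: fully open they stand 13 mm farther back than shut.
Start: joints at [-1.165, 0.321, -0.07, 1.45, 0.023, 1.371, -0.057], TCP at [0.248, 0.601, 0.22] pointing down, gripper open.
Joint ranges: [-2.86, 2.86], [-0.3, 2.09], [-1.38, 1.24], [0.06, 2.45], [-1.56, 4.7], [0.09, 2.05], [-2.69, 2.69]. Speed limits (rad/s): [2.57, 2.57, 3.14, 3.14, 3.14, 3.14, 3.14].

## Interface

Orientations are given as a unit quaternion [w, x, y, z].
In Python, from station import env gives the robot as it stands. The module is installed in compiled form; this text tells all that it offers.
- The arm moves only by the tool step_arm, never from a script. Its argument "commands" is a list of rows, each a list of 7 numbers: the shift along the world's x, y, z in m, then the turn, a rotation vector about the world's x, y, z in degrees, then the opening, from 0 (shut) to 1 (fully open). A call has 1 to 10 rows; each row shifts and turns the pose as measured when the row begins; what a row does not reach is not made up. A row lasts 1/8 s, in which the tool goes at most 62.5 mm and 10.7 degrees, less where a joint would pass 70% of its speed; a pose out of reach is approached as far as the arm can. A call with a gripper value outside its range is refused whole. The fingers move at their own pace and stop on an object; "squeeze" is the grip in N (left out, the last holds). Time passes only in rows, so rows that do not move let the fingers close. It gives the time, the measured TCP pose, the force and the opening at its end, in the units of the state.
- env.get_state(): the state, without advancing time (a new reading comes with each control period).
- env.get_image(name): name is "scene" or "top"; returns the picture (384x512x3 uint8, red, green, blue); there is no depth.
- env.get_calibration(name): a dict with "camera_matrix" (3x3 intrinsics, pixels), "R" (3x3) and "t" (3): a world point X has camera coordinates R X + t. Camera axes: x right, y down, z forward; pixel columns grow to the right and rows downward; lengths in m; the calibration is good to about 2 mm. A picture is of the moment at which its call begins. get_calibration takes no time and is no camera call.
- env.job_done(): hands the job in, once; it reports no verdict.
The state is a dict: "time_s": time; "qpos": joint angles; "qvel": joint speeds; "effort": joint torques, N m; "position": TCP position; "eef_rot": TCP orientation; "force": force on the tool from outside, world axes, zero at the start; "wrist_torque": the same for the moment, N m; "gripper_width": finger opening in m.
Only numpy, scipy, OpenCV 4.12 (cv2) and the standard library are available. Lean on these libraries where they do the work, as an engineer would, in place of code of your own. Each camera call takes 0.05 s, during which the arm holds its last target.

## Working session

There is one attempt and no reset: what is moved stays moved. The work goes in short steps, Python scripts to look and compute and a tool call to move; the robot and the scene stay as the last step left them, time stands still between calls to the robot, and variables do not carry over. Pictures are saved under pics/ and viewed, and the job is handed in when it is done.

Besides the shell and the picture viewer there is one more tool, called after "Request:" as name([rows], argument=value, ...), one row to a line, values as JSON. step_arm: Moves the arm, as the interface text tells. Its arguments: {"type":"object","properties":{"commands":{"type":"array"},"squeeze":{"type":"number"}},"required":["commands"]}

```bash
mkdir -p pics; ls
python3 - <<'E'
from station import env
import cv2
for n in("scene","top"):
    cv2.imwrite(f"pics/{n}0.png",env.get_image(n)[:,:,::-1])
    c=env.get_calibration(n);print(n,c["camera_matrix"],c["R"],c["t"])
print(env.get_state())
E
```

```text
pics
scene [[347.0213607    0.         253.6433163 ]
 [  0.         347.0213607  188.81910833]
 [  0.           0.           1.        ]] [[ 0.15389586  0.98805363 -0.00812978]
 [ 0.71449314 -0.11696271 -0.68979655]
 [-0.68250687  0.10034816 -0.72395761]] [-0.04821064 -0.23137145  1.50591324]
top [[395.92840069   0.         253.61012558]
 [  0.         395.92840069 193.82700351]
 [  0.           0.           1.        ]] [[ 0.02836978 -0.99959339  0.00286413]
 [-0.9855809  -0.02845001 -0.16679595]
 [ 0.16680962  0.00190913 -0.98598728]] [-0.00924821  0.4812554   1.36857654]
{'time_s': 0.1, 'qpos': array([-1.16490868,  0.32172691, -0.07006243,  1.45158525,  0.02262971,
        1.37080151, -0.05686659]), 'qvel': array([ 0.00128478, -0.00082346, -0.00042476, -0.00312433, -0.00080895,
       -0.00074477, -0.00010181]), 'effort': array([-6.68994016e-04, -4.94880295e+01, -3.84099623e-01, -3.15208125e+01,
        1.31518749e-02,  7.45688594e-03, -2.17068219e-05]), 'position': array([0.2480686 , 0.60024392, 0.21903081]), 'eef_rot': array([-1.03869832e-04,  1.94620345e-01,  9.80878264e-01, -8.61289702e-04]), 'force': array([-0.02318213,  0.92768526, -0.72852503]), 'wrist_torque': array([-0.01452179, -0.00966409, -0.0094962 ]), 'gripper_width': 0.08505095728333636}
```

View pics/scene0.png

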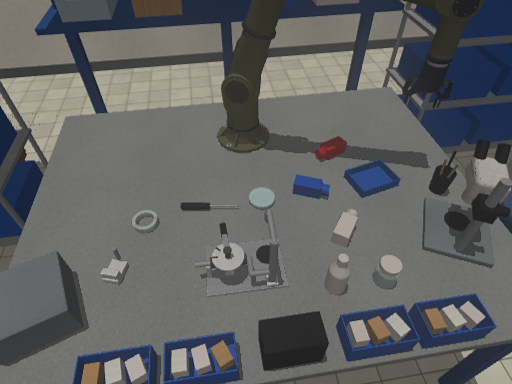

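View pics/top0.png

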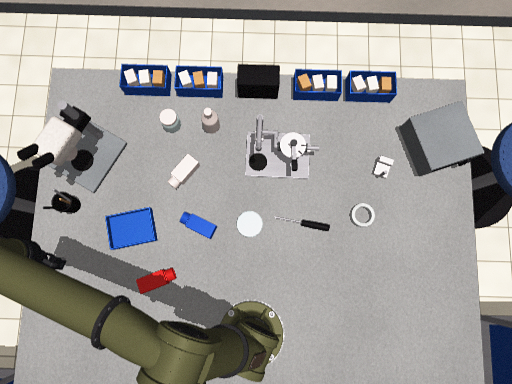

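The square white bottle lies at about (184,171) in top and (345,226) in scene, with its neck to the lower left in top. The mark is at about (258,161) and the valve at about (293,147) in top. Next I'll zoom in on these.

Run:
```python
import cv2
a=cv2.imread("pics/top0.png");s=cv2.imread("pics/scene0.png")
cv2.imwrite("pics/z1.png",cv2.resize(a[145:195,160:210],None,fx=10,fy=10,interpolation=cv2.INTER_CUBIC))
cv2.imwrite("pics/z2.png",cv2.resize(a[105:185,238:328],None,fx=8,fy=7,interpolation=cv2.INTER_CUBIC))
cv2.imwrite("pics/z3.png",cv2.resize(s[195:305,190:380],None,fx=4,fy=4,interpolation=cv2.INTER_CUBIC))
```

```text
(no output)
```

View pics/z1.png

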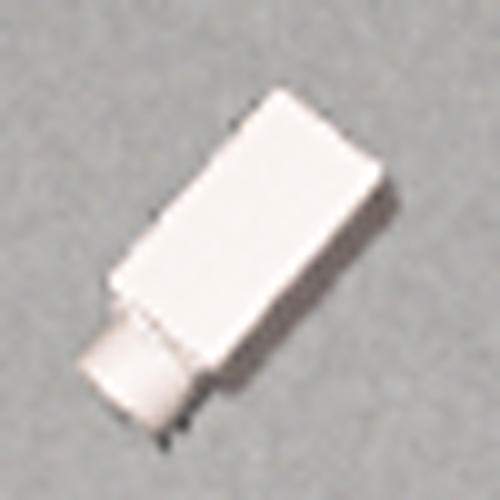

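View pics/z2.png

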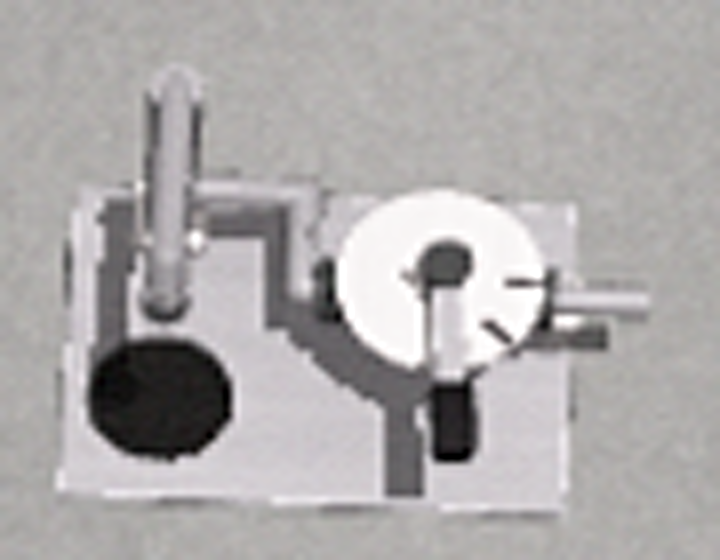

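View pics/z3.png

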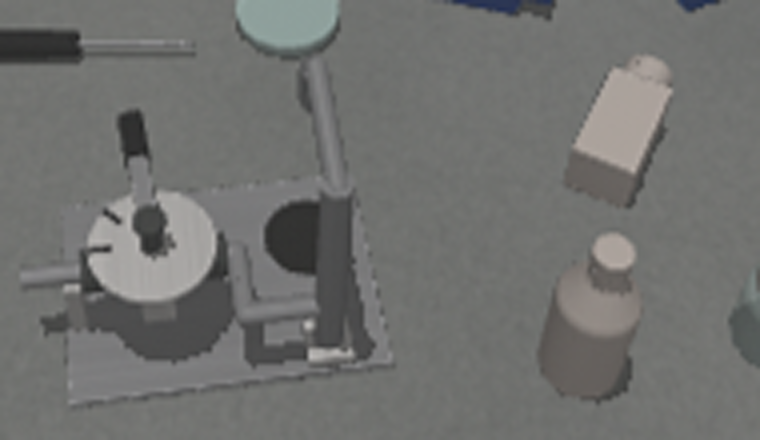

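```bash
cat > h.py <<'E'
from station import env
import numpy as np, cv2
def ray(n,uv,z):
    c=env.get_calibration(n);K,R,t=c["camera_matrix"],np.array(c["R"]),np.array(c["t"])
    d=R.T@np.linalg.inv(K)@np.array([uv[0],uv[1],1.]);o=-R.T@t
    return o+d*(z-o[2])/d[2]
def proj(n,X):
    c=env.get_calibration(n);p=c["camera_matrix"]@(c["R"]@np.array(X)+c["t"]);return p[:2]/p[2]
E
python3 - <<'E'
from h import *
np.set_printoptions(precision=4,suppress=True)
a=cv2.imread("pics/top0.png");s=cv2.imread("pics/scene0.png")
z1=lambda u,v:(160+(u+.5)/10-.5,145+(v+.5)/10-.5)
P=[ray("top",z1(*p),.052) for p in[(280,88),(385,165),(215,368),(112,283)]]
P=np.array(P);print(P, np.linalg.norm(np.roll(P,-1,0)-P,axis=1))
z3=lambda u,v:(190+(u+.5)/4-.5,195+(v+.5)/4-.5)
Q=np.array([ray("scene",z3(*p),.052) for p in[(572,150),(630,176),(672,92),(613,66)]]);print(Q,np.linalg.norm(np.roll(Q,-1,0)-Q,axis=1))
z2=lambda u,v:(238+(u+.5)/8-.5,105+(v+.5)/7-.5)
m=(a.max(2)<50).astype(np.uint8)
n,l,st,ce=cv2.connectedComponentsWithStats(m)
for i in range(1,n):
    if st[i,4]>40 and 240<ce[i,0]<320 and 100<ce[i,1]<180: print("mark",st[i],ce[i],ray("top",ce[i],.006))
print("plate",np.array([ray("top",z2(*p),.006) for p in[(58,488),(565,512),(575,203),(80,188)]]))
print("plate sc",np.array([ray("scene",z3(*p),.006) for p in[(70,403),(390,362),(66,206),(0,0)]]))
print("dial",ray("top",z2(445,281),.091),"grip",ray("top",z2(453,420),.123),"hub",ray("top",z2(446,262),.125))
print("dial sc",ray("scene",z3(150,246),.091),"grip",ray("scene",z3(132,133),.12))
# nozzle
E
```

```text
[[0.6198 0.2457 0.052 ]
 [0.5925 0.2066 0.052 ]
 [0.5168 0.263  0.052 ]
 [0.5465 0.3014 0.052 ]] [0.0477 0.0944 0.0486 0.0921]
[[0.5966 0.2055 0.052 ]
 [0.6274 0.2417 0.052 ]
 [0.5538 0.3028 0.052 ]
 [0.52   0.2649 0.052 ]] [0.0475 0.0957 0.0508 0.097 ]
mark [249 154  18  16 231] [257.6061 161.4589] [ 0.6089 -0.0067  0.006 ]
mark [292 160   5  11  52] [294.   164.75] [ 0.6003 -0.1415  0.006 ]
plate [[ 0.5591  0.039   0.006 ]
 [ 0.5529 -0.1941  0.006 ]
 [ 0.7219 -0.1979  0.006 ]
 [ 0.7235  0.034   0.006 ]]
plate sc [[ 0.7222 -0.1978  0.006 ]
 [ 0.727   0.0341  0.006 ]
 [ 0.5537 -0.1905  0.006 ]
 [ 0.3204 -0.2362  0.006 ]]
dial [ 0.6512 -0.1292  0.091 ] grip [ 0.5719 -0.1303  0.123 ] hub [ 0.6506 -0.1262  0.125 ]
dial sc [ 0.6564 -0.1284  0.091 ] grip [ 0.5775 -0.1317  0.12  ]
```

Request:
step_arm([
  [0.04, -0.042, 0, 0, 0, -2, 1],
  [0.04, -0.042, 0, 0, 0, -2, 1],
  [0.04, -0.042, 0, 0, 0, -2, 1],
  [0.04, -0.042, 0, 0, 0, -2, 1],
  [0.04, -0.042, 0, 0, 0, -2, 1],
], squeeze=30)

```text
time_s: 0.72
position: [0.4456, 0.3874, 0.2156]
eef_rot: [-0.003, 0.276, 0.961, -0.002]
force: [0.4, 0.3, -0.8]
gripper_width: 0.0855
```

```bash
cat > log.py <<'E'
from h import *
import json
s=env.get_state()
open("log.jsonl","a").write(json.dumps({k:np.array(s[k]).tolist() for k in("qpos","position","eef_rot")})+"\n")
np.set_printoptions(precision=4,suppress=True)
for k in("time_s","qpos","position","eef_rot","force","gripper_width"):print(k,s[k])
E
python3 log.py
```

```text
time_s 0.725
qpos [-0.8515  0.1997  0.1067  1.6111 -0.024   1.3381  0.271 ]
position [0.4456 0.3874 0.2156]
eef_rot [-0.0025  0.2757  0.9612 -0.002 ]
force [ 0.3754  0.2503 -0.7667]
gripper_width 0.08549746600907632
```

Request:
step_arm([
  [0.03, -0.03, 0, 0, 0, -3, 1],
  [0.03, -0.03, 0, 0, 0, -3, 1],
  [0.025, -0.03, 0, -4.6, -5.9, 0, 1],
  [0.02, -0.025, 0, -4.6, -5.9, 0, 1],
])

```text
time_s: 1.23
position: [0.5583, 0.2602, 0.2144]
eef_rot: [0.124, 0.331, 0.934, -0.047]
force: [-1.1, 0.1, -0.8]
gripper_width: 0.0855
```

```bash
python3 log.py
```

```text
time_s 1.225
qpos [-0.8145  0.1843  0.2042  1.6615  0.2334  1.2394  0.2044]
position [0.5583 0.2602 0.2144]
eef_rot [ 0.1244  0.3314  0.9341 -0.0467]
force [-1.1276  0.1324 -0.7561]
gripper_width 0.08545809089937285
```

Request:
step_arm([
  [0.01, -0.01, 0, -4.6, -5.9, 0, 1],
  [0.0, 0.0, 0, -4.6, -5.9, 0, 1],
  [0, 0, 0, 0, 0, 0, 1],
])

```text
time_s: 1.6
position: [0.5682, 0.2477, 0.2128]
eef_rot: [0.249, 0.323, 0.909, -0.089]
force: [0.1, 0.0, 0.8]
gripper_width: 0.085
```

```bash
python3 log.py
```

```text
time_s 1.6
qpos [-0.9347  0.1653  0.1892  1.7654  0.5409  1.1909 -0.0614]
position [0.5682 0.2477 0.2128]
eef_rot [ 0.2488  0.3234  0.9086 -0.0893]
force [0.1401 0.0403 0.8393]
gripper_width 0.08503059534549214
```

```bash
cat > fk.py <<'E'
import numpy as np, json, itertools
from scipy.spatial.transform import Rotation as R
D=[json.loads(l) for l in open("log.jsonl")]
D.insert(0,dict(qpos=[-1.16490868,0.32172691,-0.07006243,1.45158525,0.02262971,1.37080151,-0.05686659],position=[0.2480686,0.60024392,0.21903081],eef_rot=[-1.0387e-4,.19462,.980878,-8.6129e-4]))
q=np.array([d["qpos"] for d in D]);P=np.array([d["position"] for d in D])
E=R.from_quat(np.array([d["eef_rot"] for d in D])[:,[1,2,3,0]])
def chain(q,s,o=0):
    z=lambda a:R.from_euler('z',a);y=lambda a:R.from_euler('y',a)
    A=z(s[0]*q[0])*y(q[1]);B=A*z(s[1]*q[2])*y(q[3]);C=B*z(s[2]*q[4])*y(q[5]);T=C*z(s[3]*q[6]+o)
    return A,B,C,T
if __name__=="__main__":
    best=[]
    for s in itertools.product([1,-1],repeat=4):
        # best constant tool rotation
        M=[chain(x,s)[3].inv()*e for x,e in zip(q,E)]
        m=R.concatenate(M).mean();err=max((m.inv()*x).magnitude() for x in M)
        best.append((err,s,m.as_euler('zyx',degrees=True)))
    for b in sorted(best,key=lambda b:b[0])[:4]:print(b)
    s=min(best,key=lambda b:b[0])[1]
    rows=[];rhs=[]
    for x,p in zip(q,P):
        A,B,C,T=chain(x,s)
        a,b,c=A.as_matrix(),B.as_matrix(),C.as_matrix()
        rows.append(np.c_[[0,0,1],a[:,2],b[:,2],c[:,2]]);rhs.append(p)
    X,r,_,sv=np.linalg.lstsq(np.vstack(rows),np.concatenate(rhs),rcond=None)
    print("h,a,b,L",X,"sv",sv); print((np.vstack(rows)@X-np.concatenate(rhs)).reshape(-1,3))
E
python3 fk.py
```

```text
(4.216175714084803e-07, (-1, -1, -1, -1), array([8.99999919e+01, 1.96396198e-08, 4.86406744e-08]))
(0.29787896134609254, (1, -1, 1, 1), array([-37.34172147,  -9.08915056,   2.97893123]))
(0.348013251887858, (-1, 1, -1, -1), array([101.26687827,   4.53081694,   1.45036239]))
(0.3636798385299723, (-1, -1, -1, 1), array([7.97882690e+01, 1.82783297e-08, 4.98407804e-08]))
h,a,b,L [0.33953309 0.43320324 0.52078365 0.42774862] sv [3.44633187 1.97411053 0.46585845 0.09306   ]
[[-0.02652604  0.00678216 -0.00061613]
 [-0.0185206   0.01805973 -0.00243742]
 [-0.00451299  0.00962575 -0.00104375]
 [ 0.00425656 -0.00080464  0.00409731]]
```

```bash
cat > fit.py <<'E'
from fk import *
from scipy.optimize import least_squares
S=(-1,-1,-1,-1);O=np.pi/2
def phi(x):
    A,B,C,T=chain(x,S);a,b,c=A.as_matrix(),B.as_matrix(),C.as_matrix()
    z=R.from_euler('z',-x[0]).as_matrix()
    A2=(A*R.from_euler('z',-x[2])).as_matrix();B2=(B*R.from_euler('z',-x[4])).as_matrix()
    return np.c_[[0,0,1],a[:,2],b[:,2],c[:,2],z[:,:2],A2[:,:2],B2[:,:2],c[:,:2]]
F=np.vstack([phi(x) for x in q]);r=P.ravel()
lam=np.diag([0]*4+[1e-3]*8)
X=np.linalg.lstsq(np.vstack([F,lam]),np.r_[r,np.zeros(12)],rcond=None)[0]
def fk(x): return phi(x)@X, (chain(x,S,O)[3])
lo=np.array([-2.86,-.3,-1.38,.06,-1.56,.09,-2.69]);hi=np.array([2.86,2.09,1.24,2.45,4.7,2.05,2.69])
def ik(p,Rt,q0,w=.02):
    f=lambda x:(lambda pr:np.r_[(pr[0]-p)*10,(Rt.inv()*pr[1]).as_rotvec()*3,w*(x-q0)])(fk(x))
    s=least_squares(f,np.clip(q0,lo+.01,hi-.01),bounds=(lo,hi));pr=fk(s.x)
    return s.x,np.linalg.norm(pr[0]-p),(Rt.inv()*pr[1]).magnitude()
if __name__=="__main__":
    np.set_printoptions(precision=4,suppress=True);print(X);print((F@X-r).reshape(-1,3))
E
python3 fit.py
```

```text
[ 0.2495  0.4678  0.5131  0.3712  0.     -0.0156  0.     -0.0106 -0.
 -0.0002  0.     -0.0002]
[[-0.  0.  0.]
 [ 0.  0. -0.]
 [-0. -0. -0.]
 [ 0.  0.  0.]]
```

```bash
cat > study.py <<'E'
from fit import *
np.set_printoptions(precision=2,suppress=True)
m=np.array([-.79,.613,0]);Z=np.array([0,0,1.])
def lying(m,b,sg):
    z=-np.cos(b)*Z-np.sin(b)*m;x=sg*(np.cos(b)*m-np.sin(b)*Z);return R.from_matrix(np.c_[x,np.cross(z,x),z])
def up(f,b,sg):
    h=np.array([np.cos(f),np.sin(f),0]);z=np.cos(b)*h-np.sin(b)*Z;x=sg*(np.cos(b)*Z+np.sin(b)*h);return R.from_matrix(np.c_[x,np.cross(z,x),z])
if __name__=="__main__":
  qn=q[-1]; rng=np.random.default_rng(0)
  for b in np.radians([15,30]):
   for sg in(1,-1):
    Rl=lying(m,b,sg);ql=ik(np.array([.5625,.261,.03])+.008*Rl.as_matrix()[:,2],Rl,qn)
    print("b",np.degrees(b),sg,"lying",ql)
    for f in np.radians([0,-30,-60,-90]):
      Ru=up(f,b,sg);p=np.array([.611,-.007,.066])+.008*Ru.as_matrix()[:,2]
      sols=[]
      for k in range(25):
        q0=rng.uniform(lo,hi) if k else ql[0]
        s=ik(p,Ru,q0,1e-4)
        if s[1]<.002 and s[2]<.01:
            s=ik(p,Ru,s[0]*.6+.4*ql[0],.005)
            if s[1]<.003 and s[2]<.02: sols.append((np.abs(s[0]-ql[0]).max(),s[0]))
      sols.sort(key=lambda t:t[0]);print("  phi",np.degrees(f),[ (round(t[0],2),t[1]) for t in sols[:2]])
E
timeout 550 python3 study.py
sed -i 's/range(25)/range(6)/; s/bounds=(lo,hi))/bounds=(lo,hi),max_nfev=60)/' study.py fit.py; export OMP_NUM_THREADS=1; time timeout 570 python3 -u study.py
```

```text
b 14.999999999999998 1 lying (array([-0.73,  0.37,  0.13,  1.84,  0.27,  0.87,  0.13]), np.float64(4.541173237178048e-06), 3.724433177560702e-05)
  phi 0.0 []
  phi -29.999999999999996 [(np.float64(1.57), array([-1.58,  0.95,  1.02,  2.42,  1.84,  0.55,  1.44]))]
  phi -59.99999999999999 [(np.float64(1.9), array([-0.26,  0.73, -0.44,  1.98,  1.52,  1.62,  2.03])), (np.float64(1.9), array([-0.25,  0.73, -0.45,  1.98,  1.52,  1.63,  2.03]))]
  phi -90.0 [(np.float64(2.02), array([-0.49,  0.89, -0.09,  1.53,  1.03,  1.75,  2.15])), (np.float64(2.05), array([-0.56,  0.89,  0.01,  1.54,  0.98,  1.7 ,  2.18]))]
b 14.999999999999998 -1 lying (array([-1.35,  0.52,  0.9 ,  1.86, -0.21,  0.85, -2.64]), np.float64(2.242852003984299e-05), 0.00018455990744240984)
  phi 0.0 []
  phi -29.999999999999996 [(np.float64(2.06), array([-1.39,  0.74,  0.83,  2.42,  1.86,  0.76, -1.57])), (np.float64(2.07), array([-1.38,  0.73,  0.81,  2.42,  1.86,  0.78, -1.57]))]
  phi -59.99999999999999 [(np.float64(1.57), array([-0.78,  0.68,  0.15,  2.  ,  1.28,  1.32, -1.07])), (np.float64(1.61), array([-1.03,  0.73,
[... 938 characters left out ...]
[-1.73,  0.79,  1.24,  1.94, -0.34,  0.76, -2.66]), np.float64(2.5280820407768025e-05), 0.0001915276485357958)
  phi 0.0 []
  phi -29.999999999999996 [(np.float64(2.08), array([-1.5 ,  0.55,  1.1 ,  2.4 ,  1.74,  0.43, -1.2 ])), (np.float64(2.08), array([-1.42,  0.47,  0.99,  2.4 ,  1.74,  0.51, -1.16]))]
  phi -59.99999999999999 [(np.float64(1.84), array([-0.92,  0.52,  0.39,  2.03,  1.06,  1.04, -0.82])), (np.float64(1.85), array([-0.94,  0.53,  0.42,  2.03,  1.05,  1.03, -0.81]))]
  phi -90.0 [(np.float64(1.76), array([-0.44,  0.73, -0.08,  1.6 ,  0.9 ,  1.56, -0.9 ])), (np.float64(1.79), array([-0.53,  0.73,  0.04,  1.6 ,  0.84,  1.52, -0.87]))]
real	0m40.269s
user	0m39.685s
sys	0m0.180s
```

```bash
cat > d.py <<'E'
import sys
from study import *
from station import env
np.set_printoptions(precision=4,suppress=True)
def now():
    s=env.get_state();w,x,y,z=s["eef_rot"];return np.array(s["position"]),R.from_quat([x,y,z,w])
def delta(p,Rt):
    c,Rc=now();return p-c,np.degrees((Rt*Rc.inv()).as_rotvec())
E
python3 - <<'E'
from d import *
Rl=lying(m,np.radians(18),1)
print(delta(np.array([.5625,.261,.029])+.008*Rl.as_matrix()[:,2],Rl), Rl.as_matrix())
E
```

```text
(array([-0.0038,  0.0117, -0.1914]), array([7.9354, 9.8519, 1.3776])) [[-0.7514  0.613   0.2441]
 [ 0.583   0.7901 -0.1894]
 [-0.309   0.     -0.9511]]
```

Request:
step_arm([
  [-0.002, 0.006, -0.04, 4, 5, 0.7, 1],
  [-0.002, 0.006, -0.04, 4, 5, 0.7, 1],
  [0, 0, -0.04, 0, 0, 0, 1],
  [0, 0, -0.03, 0, 0, 0, 1],
  [0, 0, -0.02, 0, 0, 0, 1],
])

```text
time_s: 2.22
position: [0.5705, 0.2579, 0.0433]
eef_rot: [0.142, 0.324, 0.934, -0.044]
force: [-0.3, -0.3, -0.2]
gripper_width: 0.0855
```

```bash
python3 log.py
python3 - <<'E'
from d import *
Rl=lying(m,np.radians(18),1)
print(delta(np.array([.5625,.261,.029])+.008*Rl.as_matrix()[:,2],Rl))
import cv2
t=env.get_image("top")[:,:,::-1];s=env.get_image("scene")[:,:,::-1]
a=cv2.resize(t[130:210,140:240],(400,320),interpolation=cv2.INTER_CUBIC);b=cv2.resize(s[160:240,300:400],(400,320),interpolation=cv2.INTER_CUBIC)
cv2.imwrite("pics/g1.png",np.hstack([a,b]))
E
```

```text
time_s 2.225
qpos [-0.807   0.3459  0.2015  1.839   0.2794  0.8872  0.114 ]
position [0.5705 0.2579 0.0433]
eef_rot [ 0.1423  0.324   0.9343 -0.0438]
force [-0.2937 -0.2952 -0.1844]
gripper_width 0.08550039976259115
(array([-0.0061,  0.0016, -0.0219]), array([-1.0156, -0.3362,  0.3438]))
```

View pics/g1.png

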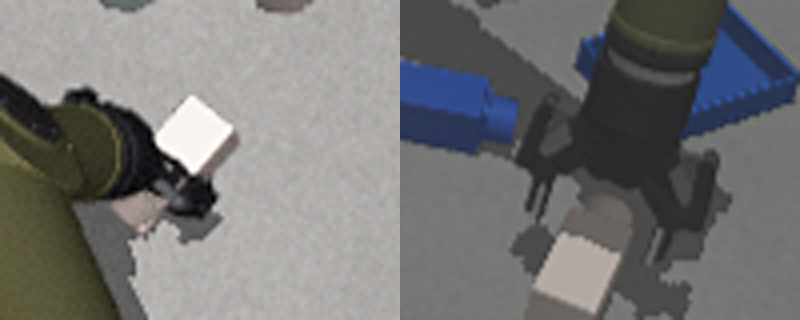

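The jaws straddle the bottle, with one finger on each side of the body. I'll go down the last 2 cm and close.

Request:
step_arm([
  [-0.006, 0.002, -0.014, 0, 0, 0, 1],
  [0, 0, -0.009, 0, 0, 0, 1],
  [0, 0, 0, 0, 0, 0, 0.3],
  [0, 0, 0, 0, 0, 0, 0.3],
  [0, 0, 0, 0, 0, 0, 0.3],
  [0, 0, 0, 0, 0, 0, 0.3],
], squeeze=30)

```text
time_s: 3.08
position: [0.5653, 0.2602, 0.0214]
eef_rot: [0.142, 0.325, 0.934, -0.043]
force: [0.7, -0.1, -1.2]
gripper_width: 0.0515
```

```bash
python3 log.py
```

```text
time_s 3.075
qpos [-0.8132  0.3687  0.1994  1.8607  0.2847  0.8455  0.09  ]
position [0.5653 0.2602 0.0214]
eef_rot [ 0.1422  0.3246  0.9341 -0.0428]
force [ 0.6824 -0.1034 -1.1786]
gripper_width 0.05151703248075842
```

Request:
step_arm([
  [0, 0, 0.02, 0, 0, 0, 0.3],
  [0, 0, 0.04, 0, 0, 0, 0.3],
  [0, 0, 0.05, 0, 0, 0, 0.3],
  [0, 0, 0.05, 0, 0, 0, 0.3],
  [0, 0, 0.03, 0, 0, 0, 0.3],
])

```text
time_s: 3.7
position: [0.563, 0.2582, 0.2196]
eef_rot: [0.141, 0.325, 0.934, -0.044]
force: [0.2, -0.6, -1.6]
gripper_width: 0.0512
```

```bash
python3 log.py; python3 fit.py
cat > grasp.py <<'E'
from d import *
# grasp: tool orientation at the moment of closing (log entry idx 5 -> quaternion)
Rg=R.from_quat([.3246,.9341,-.0428,.1422]);pg=np.array([.5653,.2602,.0214])
M=Rg.as_matrix();y=M[:,1].copy();y[2]=0;y/=np.linalg.norm(y);u=np.cross(y,Z)
u=u if u@m>0 else -u
beta=np.arcsin(-M[:,2]@u)
# bottle frame: z=u, y=y
Bl=R.from_matrix(np.c_[np.cross(y,u),y,u]);G=Bl.inv()*Rg   # tool in bottle frame
base=np.array([.572,.254,.026])-.048*u
off=Bl.inv().apply(pg-base)    # TCP in bottle frame
def upright(f):
    # choose bottle yaw so that tool z points horizontally along f
    zt=G.as_matrix()[:,2];a0=np.arctan2(zt[1],zt[0])
    return R.from_euler('z',f-a0)
def tcp(pb,f):
    B=upright(f);return pb+B.apply(off),B*G
E
python3 - <<'E'
from grasp import *
print(np.degrees(beta),u,off,Rg.as_matrix()[:,1])
q0=np.array(env.get_state()["qpos"])
f=np.radians(-65)
pl=np.array([.611,-.007,.006])
h=np.array([np.cos(f),np.sin(f),0])
pf,Rf=tcp(pl,f);ps,_=tcp(pl-.15*h+[0,0,.03],f)
best=None
for k in range(4):
    s=ik(pf,Rf,np.array([-.5,.75,-.1,1.9,1.4,1.5,2.0])+.1*np.random.randn(7),.005)
    print(s)
qf=s[0]; s=ik(ps,Rf,qf,.005);print("standoff",ps,s);qs=s[0]
np.save("qs.npy",qs)
N=22
A=fk(q0);ro=A[1]
for i in range(1,N+1):
    x=q0+(qs-q0)*i/N;p,r=fk(x);g=r*G.inv()
    print(i,np.round(p,3),np.round(np.degrees((r*ro.inv()).as_rotvec()),1),"mouth",np.round(g.as_matrix()[:,2],2),"zbase",np.round((p-g.apply(off))[2],3));ro=r
E
```

```text
time_s 3.7
qpos [-0.8193  0.1683  0.199   1.6752  0.2658  1.22    0.196 ]
position [0.563  0.2582 0.2196]
eef_rot [ 0.1413  0.3245  0.9342 -0.0439]
force [ 0.2494 -0.6011 -1.6472]
gripper_width 0.05124510397486011
[ 0.2495  0.4678  0.5131  0.3712  0.     -0.0156 -0.     -0.0106 -0.
 -0.0002  0.     -0.0002]
[[-0.  0.  0.]
 [-0. -0. -0.]
 [-0. -0.  0.]
 [ 0.  0. -0.]
 [ 0. -0.  0.]
 [ 0. -0.  0.]
 [-0.  0.  0.]]
17.066279474109127 [-0.7857  0.6187 -0.    ] [-0.0046  0.0007  0.0571] [0.6186 0.7856 0.0124]
(array([-0.4868,  0.6891, -0.175 ,  1.9205,  1.3194,  1.5006,  2.0812]), np.float64(5.0164612433330596e-08), 6.784720653980825e-07)
(array([-0.5259,  0.6851, -0.1297,  1.922 ,  1.3006,  1.4783,  2.0858]), np.float64(1.6845904607279837e-07), 1.2823779576338006e-06)
(array([-0.5216,  0.6855, -0.1347,  1.9218,  1.3027,  1.4807,  2.0853]), np.float64(1.0897959749680194e-07), 6.513020446259006e-07)
(array([-0.5217,  0.6855, -0.1346,  1.9218,  1.3026,  1.4806,  2.0853]), np.float64(4.9575066404610884e-08), 5.70820901139808e-07)
standoff [0.5489 0.1245 0.0931] (array([-0.6858,  0.6925, -0.24
[... 1100 characters left out ...]
0.085
14 [0.536 0.136 0.113] [-4.1  4.3  4.4] mouth [-0.68 -0.33  0.66] zbase 0.077
15 [0.537 0.132 0.11 ] [-4.1  4.4  4.3] mouth [-0.6  -0.32  0.73] zbase 0.07
16 [0.538 0.128 0.107] [-4.1  4.5  4.1] mouth [-0.52 -0.31  0.8 ] zbase 0.063
17 [0.539 0.125 0.105] [-4.1  4.5  4. ] mouth [-0.43 -0.28  0.86] zbase 0.057
18 [0.541 0.124 0.103] [-4.2  4.6  3.9] mouth [-0.34 -0.24  0.91] zbase 0.052
19 [0.543 0.123 0.1  ] [-4.2  4.6  3.7] mouth [-0.25 -0.19  0.95] zbase 0.047
20 [0.545 0.122 0.098] [-4.2  4.6  3.6] mouth [-0.17 -0.14  0.98] zbase 0.043
21 [0.547 0.123 0.096] [-4.2  4.6  3.4] mouth [-0.08 -0.07  0.99] zbase 0.039
22 [0.549 0.124 0.093] [-4.3  4.5  3.3] mouth [-0. -0.  1.] zbase 0.036
```

Request:
step_arm([
  [-0.004, -0.011, -0.006, -4.7, 2.1, 5.7, 0.3],
  [-0.004, -0.011, -0.006, -4.6, 2.3, 5.7, 0.3],
  [-0.004, -0.011, -0.006, -4.6, 2.5, 5.7, 0.3],
  [-0.003, -0.011, -0.006, -4.5, 2.7, 5.6, 0.3],
  [-0.003, -0.01, -0.006, -4.4, 2.9, 5.5, 0.3],
  [-0.003, -0.01, -0.005, -4.3, 3.1, 5.4, 0.3],
  [-0.002, -0.009, -0.005, -4.3, 3.3, 5.3, 0.3],
  [-0.002, -0.009, -0.005, -4.2, 3.5, 5.2, 0.3],
  [-0.001, -0.009, -0.005, -4.2, 3.7, 5.1, 0.3],
  [-0.001, -0.008, -0.005, -4.2, 3.8, 5, 0.3],
])

```text
time_s: 4.95
position: [0.54, 0.1588, 0.1855]
eef_rot: [0.016, -0.237, 0.901, -0.363]
force: [-0.4, 0.7, -1.0]
gripper_width: 0.0513
```

```bash
python3 log.py;cat > plan.py <<'E'
from grasp import *
import sys
N=int(sys.argv[1]);q0=np.array(env.get_state()["qpos"]);qs=np.load("qs.npy")
po,ro=fk(q0)
for i in range(1,N+1):
    x=q0+(qs-q0)*i/N;p,r=fk(x);g=r*G.inv()
    print(i,np.round(p-po,3),np.round(np.degrees((r*ro.inv()).as_rotvec()),1),"mouth",np.round(g.as_matrix()[:,2],2),"zbase",np.round((p-g.apply(off))[2],3));ro=r;po=p
E
python3 plan.py 12
```

```text
time_s 4.95
qpos [-0.8435  0.337   0.1111  1.7068  0.6281  1.4823  1.1708]
position [0.54   0.1588 0.1855]
eef_rot [ 0.0156 -0.2372  0.901  -0.3628]
force [-0.3635  0.7187 -0.9978]
gripper_width 0.05133600833828359
1 [-0.    -0.007 -0.009] [-4.4  3.8  4.5] mouth [-0.86 -0.27  0.43] zbase 0.155
2 [-0.    -0.006 -0.008] [-4.4  4.   4.4] mouth [-0.81 -0.3   0.51] zbase 0.142
3 [ 0.    -0.006 -0.008] [-4.3  4.1  4.3] mouth [-0.74 -0.31  0.59] zbase 0.129
4 [ 0.    -0.005 -0.008] [-4.3  4.2  4.2] mouth [-0.67 -0.32  0.67] zbase 0.117
5 [ 0.001 -0.004 -0.007] [-4.2  4.4  4.1] mouth [-0.6  -0.31  0.74] zbase 0.105
6 [ 0.001 -0.003 -0.007] [-4.2  4.4  4. ] mouth [-0.52 -0.3   0.8 ] zbase 0.094
7 [ 0.001 -0.003 -0.007] [-4.1  4.5  3.9] mouth [-0.43 -0.27  0.86] zbase 0.083
8 [ 0.001 -0.002 -0.007] [-4.1  4.6  3.8] mouth [-0.34 -0.23  0.91] zbase 0.073
9 [ 0.001 -0.001 -0.007] [-4.1  4.6  3.7] mouth [-0.26 -0.18  0.95] zbase 0.063
10 [ 0.001 -0.    -0.008] [-4.   4.6  3.6] mouth [-0.17 -0.13  0.98] zbase 0.054
11 [ 0.001  0.001 -0.008] [-4.   4.6  3.5] mouth [-0.08 -0.07  0.99] zbase 0.045
12 [ 0.001  0.002 -0.008] [-4.   4.6  3.4] mouth [-0. -0.  1.] zbase 0.036
```

Request:
step_arm([
  [0, -0.007, -0.007, -4.4, 3.8, 4.5, 0.3],
  [0, -0.006, -0.007, -4.4, 4, 4.4, 0.3],
  [0, -0.006, -0.007, -4.3, 4.1, 4.3, 0.3],
  [0, -0.005, -0.007, -4.3, 4.2, 4.2, 0.3],
  [0.001, -0.004, -0.007, -4.2, 4.4, 4.1, 0.3],
  [0.001, -0.003, -0.007, -4.2, 4.4, 4, 0.3],
  [0.001, -0.003, -0.007, -4.1, 4.5, 3.9, 0.3],
  [0.001, -0.002, -0.007, -4.1, 4.6, 3.8, 0.3],
  [0.001, -0.001, -0.006, -4.1, 4.6, 3.7, 0.3],
  [0.001, 0, -0.006, -4, 4.6, 3.6, 0.3],
])

```text
time_s: 6.2
position: [0.5508, 0.1269, 0.1277]
eef_rot: [0.264, 0.637, -0.524, 0.499]
force: [0.2, -0.1, -1.8]
gripper_width: 0.0514
```

```bash
python3 log.py; python3 plan.py 4
python3 - <<'E'
from d import *
import cv2
t=env.get_image("top")[:,:,::-1];s=env.get_image("scene")[:,:,::-1]
a=cv2.resize(t[90:190,150:275],(400,320),interpolation=cv2.INTER_CUBIC);b=cv2.resize(s[150:310,190:390],(400,320),interpolation=cv2.INTER_CUBIC)
cv2.imwrite("pics/g2.png",np.hstack([a,b]))
E
```

```text
time_s 6.2
qpos [-0.8804  0.5921  0.0225  1.8018  0.9762  1.5831  2.0269]
position [0.5508 0.1269 0.1277]
eef_rot [ 0.2642  0.637  -0.5244  0.4995]
force [ 0.1877 -0.1089 -1.8443]
gripper_width 0.05144579121405108
1 [-0.001 -0.002 -0.009] [-2.4  2.2  1.5] mouth [-0.11 -0.1   0.99] zbase 0.063
2 [-0.    -0.001 -0.009] [-2.2  2.1  1.5] mouth [-0.07 -0.06  1.  ] zbase 0.054
3 [-0.    -0.    -0.009] [-1.9  2.1  1.5] mouth [-0.04 -0.03  1.  ] zbase 0.045
4 [-0.     0.    -0.008] [-1.7  2.   1.5] mouth [-0. -0.  1.] zbase 0.036
```

View pics/g2.png

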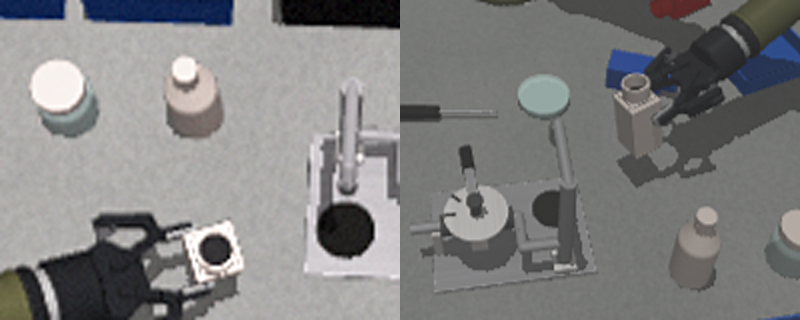

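The bottle is held nearly upright, mouth at about (219,252) in the left (top) panel and nozzle and mark ahead at (345,190)/(345,228). I'll finish the tilt, then check the mouth position.

Request:
step_arm([
  [0, 0, -0.006, -3, 2.8, 2, 0.3],
  [0, 0, -0.006, -3, 2.8, 2, 0.3],
  [0, 0, -0.006, -2, 2.6, 2, 0.3],
  [0, 0, 0, 0, 0, 0, 0.3],
])

```text
time_s: 6.8
position: [0.5521, 0.1289, 0.1123]
eef_rot: [0.313, 0.676, -0.439, 0.502]
force: [1.1, 0.7, -0.6]
gripper_width: 0.0514
```

```bash
python3 log.py
cat > chk.py <<'E'
from grasp import *
import sys
p,r=now();g=r*G.inv();b=p-g.apply(off);u2=g.as_matrix()[:,2]
print("bottle axis",u2,"base",b,"to vertical rot deg",np.degrees(np.cross(u2,Z)))
zt=r.as_matrix()[:,2];f=np.arctan2(zt[1],zt[0]);print("phi",np.degrees(f))
pf,Rf=tcp(np.array([.611,-.007,.006]),f);print("delta to place",pf-p)
E
python3 chk.py
```

```text
time_s 6.8
qpos [-0.8921  0.6452  0.0091  1.8191  1.0314  1.593   2.155 ]
position [0.5521 0.1289 0.1123]
eef_rot [ 0.3135  0.6759 -0.4394  0.5018]
force [ 1.1327  0.7462 -0.5951]
gripper_width 0.05142990654592309
bottle axis [-0.0129 -0.0133  0.9998] base [0.5515 0.1342 0.0553] to vertical rot deg [-0.7612  0.7412  0.    ]
phi -65.02508583310703
delta to place [ 0.0602 -0.1404 -0.0492]
```

Request:
step_arm([
  [0, 0, 0, -0.8, 0.8, 0, 0.3],
  [0, 0, 0, 0, 0, 0, 0.3],
])

```text
time_s: 7.05
position: [0.5531, 0.1294, 0.1141]
eef_rot: [0.32, 0.676, -0.436, 0.5]
force: [-0.1, 0.0, -0.8]
gripper_width: 0.0514
```

```bash
python3 chk.py
python3 - <<'E'
from grasp import *
p,r=now();g=r*G.inv();b=p-g.apply(off);mo=b+.125*g.as_matrix()[:,2]
from h import *
for n in("top","scene"):
    im=env.get_image(n)[:,:,::-1].copy();uv=proj(n,mo);ub=proj(n,b);print(n,uv,ub)
    x,y=np.round(uv).astype(int)
    c=cv2.resize(im[y-30:y+40,x-35:x+35],(390,390),interpolation=cv2.INTER_CUBIC);k=390/70
    for w in(uv,ub):
        pt=tuple(int(v) for v in((w[0]-x+35+.5)*k,(w[1]-y+30+.5)*k));cv2.drawMarker(c,pt,(0,0,255),0,10,1)
    cv2.imwrite(f"pics/m_{n}.png",c)
cv2.imwrite("pics/m.png",np.hstack([cv2.imread("pics/m_top.png"),cv2.imread("pics/m_scene.png")]))
E
```

```text
bottle axis [-0.0032 -0.0028  1.    ] base [0.5519 0.1341 0.057 ] to vertical rot deg [-0.1585  0.1861  0.    ]
phi -65.40109970393557
delta to place [ 0.0592 -0.1409 -0.051 ]
top [214.4474 164.009 ] [217.6904 172.388 ]
scene [311.0649 196.194 ] [306.8071 222.836 ]
```

View pics/m.png

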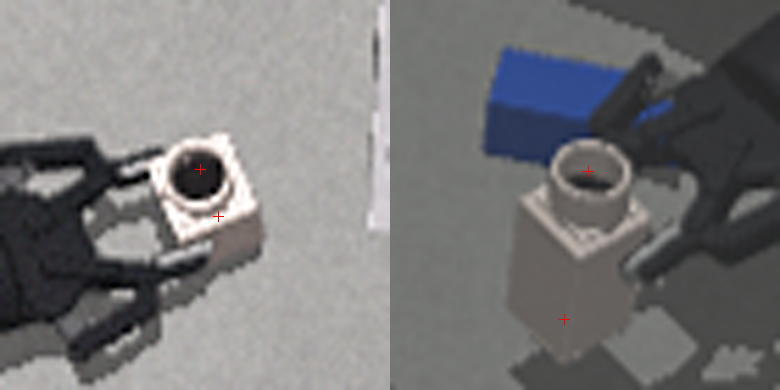

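Request:
step_arm([
  [0, 0, -0.018, 0, 0, 0, 0.3],
  [0, 0, -0.016, 0, 0, 0, 0.3],
  [0.01, -0.022, 0, 0, 0, 0, 0.3],
  [0.01, -0.024, 0, 0, 0, 0, 0.3],
  [0.01, -0.024, 0, 0, 0, 0, 0.3],
  [0.01, -0.024, 0, 0, 0, 0, 0.3],
])

```text
time_s: 7.9
position: [0.5949, 0.0293, 0.0768]
eef_rot: [0.32, 0.676, -0.436, 0.5]
force: [0.7, -0.2, -2.6]
gripper_width: 0.0513
```

```bash
python3 chk.py
```

```text
bottle axis [-0.0023 -0.0022  1.    ] base [0.5937 0.0339 0.0197] to vertical rot deg [-0.1242  0.1325  0.    ]
phi -65.3832890163666
delta to place [ 0.0174 -0.0407 -0.0137]
```

Request:
step_arm([
  [0.009, -0.021, 0, 0, 0, 0, 0.3],
  [0.008, -0.019, 0, 0, 0, 0, 0.3],
  [0, 0, 0, -0.1, 0.1, 0, 0.3],
])

```text
time_s: 8.28
position: [0.613, -0.0184, 0.0783]
eef_rot: [0.323, 0.675, -0.437, 0.5]
force: [-0.7, 0.6, -1.5]
gripper_width: 0.0514
```

```bash
python3 chk.py
python3 - <<'E'
from grasp import *
from h import *
p,r=now();g=r*G.inv();b=p-g.apply(off);mo=b+.125*g.as_matrix()[:,2]
out=[]
for n in("top","scene"):
    im=env.get_image(n)[:,:,::-1].copy();uv=proj(n,mo);nz=proj(n,[.611,-.007,.166])
    x,y=np.round(uv).astype(int);k=390/70
    c=cv2.resize(im[y-40:y+30,x-35:x+35],(390,390),interpolation=cv2.INTER_CUBIC)
    out.append(c);print(n,uv,nz)
cv2.imwrite("pics/n.png",np.hstack(out))
E
```

```text
bottle axis [-0.002   0.0011  1.    ] base [ 0.6119 -0.014   0.0212] to vertical rot deg [ 0.0641  0.1169 -0.    ]
phi -65.76479337606946
delta to place [-0.0008  0.0069 -0.0152]
top [260.286  150.3871] [258.3239 148.8587]
scene [264.6216 226.4553] [267.1058 221.6192]
```

View pics/n.png

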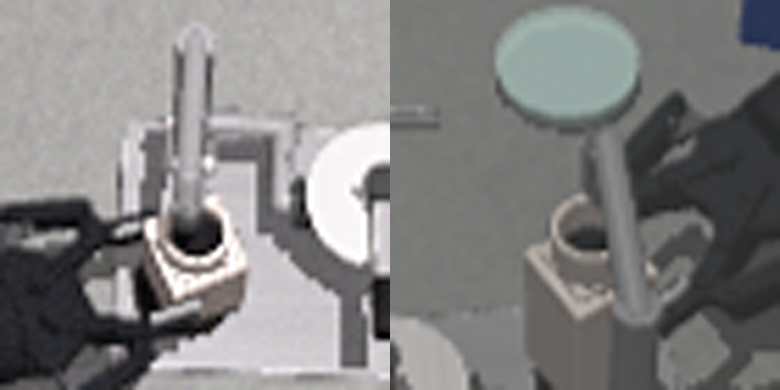

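Request:
step_arm([
  [-0.001, 0.006, -0.005, 0, 0.1, 0, 0.3],
  [0, 0, -0.003, 0, 0, 0, 0.3],
  [0, 0, 0, 0, 0, 0, 0.3],
])

```text
time_s: 8.75
position: [0.6122, -0.0045, 0.0678]
eef_rot: [0.32, 0.678, -0.434, 0.499]
force: [0.7, 0.2, -1.0]
gripper_width: 0.0511
```

```bash
python3 chk.py;python3 log.py
```

```text
bottle axis [ 0.0016 -0.0032  1.    ] base [0.6108 0.0001 0.0107] to vertical rot deg [-0.1805 -0.0889  0.    ]
phi -65.24463293872233
delta to place [ 0.0001 -0.0069 -0.0047]
time_s 8.75
qpos [-0.7398  0.6774  0.108   1.9189  1.1864  1.3734  2.131 ]
position [ 0.6122 -0.0045  0.0678]
eef_rot [ 0.3197  0.6782 -0.4341  0.4994]
force [ 0.7116  0.1979 -1.0324]
gripper_width 0.0510821267418344
```

Request:
step_arm([
  [0, -0.005, 0, 0, 0, 0, 0.3],
  [0, 0, 0, 0, 0, 0, 0.3],
  [0, 0, 0, 0, 0, 0, 0.3],
])

```text
time_s: 9.12
position: [0.6122, -0.0096, 0.0678]
eef_rot: [0.32, 0.678, -0.434, 0.5]
force: [-0.8, 0.5, -1.3]
gripper_width: 0.0512
```

```bash
python3 chk.py
```

```text
bottle axis [ 0.0017 -0.0028  1.    ] base [ 0.6108 -0.005   0.0107] to vertical rot deg [-0.1598 -0.0948  0.    ]
phi -65.2203748840094
delta to place [ 0.0001 -0.0018 -0.0047]
```

Now I'll lower slowly, watching the force.

Request:
step_arm([
  [0, -0.002, -0.002, 0, 0, 0, 0.3],
  [0, 0, 0, 0, 0, 0, 0.3],
  [0, 0, -0.0015, 0, 0, 0, 0.3],
  [0, 0, 0, 0, 0, 0, 0.3],
])

```text
time_s: 9.62
position: [0.6122, -0.012, 0.0642]
eef_rot: [0.32, 0.678, -0.434, 0.499]
force: [-0.3, -0.1, -2.0]
gripper_width: 0.0513
```

```bash
python3 chk.py
```

```text
bottle axis [ 0.0015 -0.0029  1.    ] base [ 0.6108 -0.0074  0.0071] to vertical rot deg [-0.1683 -0.0836  0.    ]
phi -65.23780307600741
delta to place [ 0.0001  0.0005 -0.0011]
```

Request:
step_arm([
  [0, 0, -0.001, 0, 0, 0, 0.3],
  [0, 0, 0, 0, 0, 0, 0.3],
])

```text
time_s: 9.88
position: [0.6123, -0.0119, 0.0631]
eef_rot: [0.32, 0.678, -0.434, 0.5]
force: [-0.8, 0.2, -0.7]
gripper_width: 0.0515
```

Request:
step_arm([
  [0, 0, -0.001, 0, 0, 0, 0.3],
  [0, 0, 0, 0, 0, 0, 0.3],
])

```text
time_s: 10.12
position: [0.6123, -0.0119, 0.062]
eef_rot: [0.32, 0.678, -0.434, 0.5]
force: [0.4, 0.4, -1.3]
gripper_width: 0.0515
```

Request:
step_arm([
  [0, 0, -0.001, 0, 0, 0, 0.3],
  [0, 0, 0, 0, 0, 0, 0.3],
])

```text
time_s: 10.38
position: [0.6124, -0.0118, 0.0617]
eef_rot: [0.32, 0.678, -0.434, 0.5]
force: [-0.4, -0.4, -1.2]
gripper_width: 0.0517
```

Request:
step_arm([
  [0, 0, -0.001, 0, 0, 0, 0.3],
  [0, 0, 0, 0, 0, 0, 0.3],
])

```text
time_s: 10.62
position: [0.6124, -0.0118, 0.0617]
eef_rot: [0.32, 0.677, -0.434, 0.501]
force: [-0.4, -0.4, -1.4]
gripper_width: 0.0514
```

Request:
step_arm([
  [0, 0, -0.001, 0, 0, 0, 0.3],
  [0, 0, 0, 0, 0, 0, 0.3],
])

```text
time_s: 10.88
position: [0.6125, -0.0118, 0.0617]
eef_rot: [0.32, 0.677, -0.434, 0.501]
force: [-1.4, 0.5, -0.2]
gripper_width: 0.0514
```

```bash
python3 chk.py; python3 log.py
```

```text
bottle axis [-0.0019  0.0009  1.    ] base [ 0.6112 -0.0074  0.0046] to vertical rot deg [ 0.0541  0.1088 -0.    ]
phi -65.25891137563028
delta to place [-0.0001  0.0003  0.0014]
time_s 10.875
qpos [-0.7352  0.6889  0.1135  1.9256  1.1965  1.3637  2.1144]
position [ 0.6125 -0.0118  0.0617]
eef_rot [ 0.3205  0.6766 -0.4338  0.5013]
force [-1.405   0.4757 -0.1799]
gripper_width 0.05137011939687008
```

Request:
step_arm([
  [0, 0, 0, 0, 0, 0, 0.64],
  [0, 0, 0, 0, 0, 0, 0.68],
  [0, 0, 0, 0, 0, 0, 0.8],
  [0, 0, 0, 0, 0, 0, 1],
  [0, 0, 0, 0, 0, 0, 1],
])

```text
time_s: 11.5
position: [0.6127, -0.0122, 0.0605]
eef_rot: [0.32, 0.677, -0.434, 0.501]
force: [-0.2, 0.3, 0.2]
gripper_width: 0.0853
```

```bash
python3 log.py
python3 - <<'E'
from grasp import *
from h import *
out=[]
for n,(x,y) in(("top",(258,150)),("scene",(266,226))):
    im=env.get_image(n)[:,:,::-1].copy()
    out.append(cv2.resize(im[y-40:y+30,x-35:x+35],(390,390),interpolation=cv2.INTER_CUBIC))
cv2.imwrite("pics/o.png",np.hstack(out))
E
```

```text
time_s 11.5
qpos [-0.734   0.6897  0.1133  1.9258  1.1968  1.3612  2.1142]
position [ 0.6127 -0.0122  0.0605]
eef_rot [ 0.3202  0.6771 -0.4339  0.5007]
force [-0.1881  0.3359  0.1594]
gripper_width 0.08529854396725083
```

View pics/o.png

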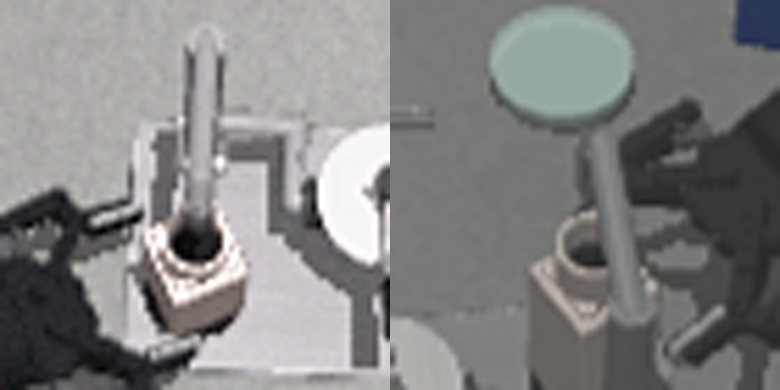

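Request:
step_arm([
  [-0.005, 0.011, 0.003, 0, 0, 0, 1],
  [-0.01, 0.022, 0.005, 0, 0, 0, 1],
  [-0.012, 0.026, 0.007, 0, 0, 0, 1],
  [-0.012, 0.026, 0.007, 0, 0, 0, 1],
  [-0.012, 0.026, 0.01, 0, 0, 0, 1],
  [-0.01, 0.02, 0.02, 0, 0, 0, 1],
  [0, 0.01, 0.04, 0, 0, 0, 1],
  [0, 0, 0.04, 0, 0, 0, 1],
])

```text
time_s: 12.6
position: [0.5427, 0.1466, 0.1943]
eef_rot: [0.318, 0.682, -0.429, 0.499]
force: [0.1, -1.3, -0.3]
gripper_width: 0.0857
```

```bash
python3 log.py
python3 - <<'E'
from h import *
out=[];np.set_printoptions(precision=4,suppress=True)
for n,(x,y) in(("top",(258,150)),("scene",(256,230))):
    im=env.get_image(n)[:,:,::-1].copy();cv2.imwrite(f"pics/r_{n}.png",im)
    out.append(cv2.resize(im[y-40:y+30,x-35:x+35],(390,390),interpolation=cv2.INTER_CUBIC))
cv2.imwrite("pics/p.png",np.hstack(out))
print(ray("top",(258.2,152.7),.131))
E
```

```text
time_s 12.6
qpos [-0.9148  0.521  -0.0025  1.8008  1.0258  1.6863  2.2905]
position [0.5427 0.1466 0.1943]
eef_rot [ 0.3181  0.6825 -0.4286  0.4994]
force [ 0.0873 -1.2611 -0.2915]
gripper_width 0.08570668503267972
[ 0.6076 -0.0072  0.131 ]
```

View pics/p.png

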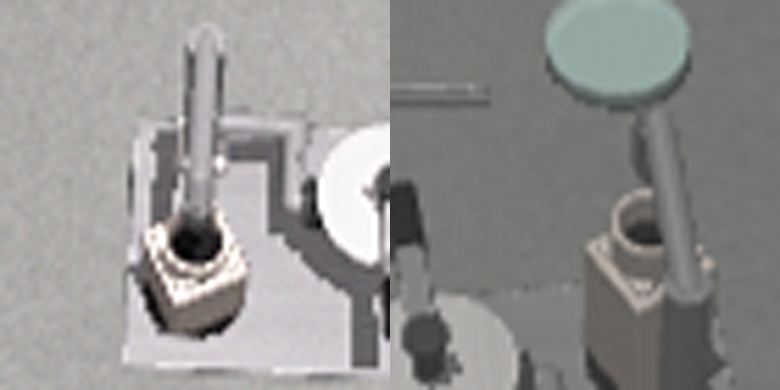

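View pics/r_scene.png

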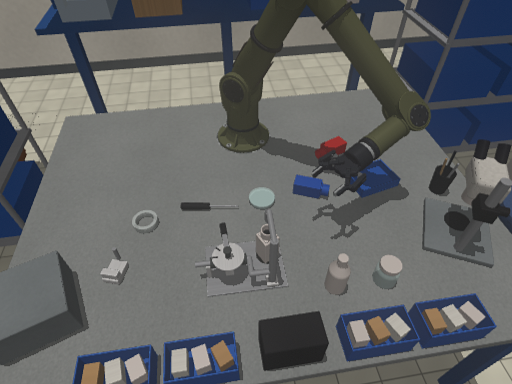

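Run:
```python
from d import *
from h import *
s=cv2.imread("pics/r_scene.png");a=cv2.imread("pics/r_top.png")
# IK
q0=np.array(env.get_state()["qpos"])
def down(yaw): # tool x at angle yaw
    x=np.array([np.cos(yaw),np.sin(yaw),0]);z=-Z;return R.from_matrix(np.c_[x,np.cross(z,x),z])
for sg in(0,np.pi):
    for q1 in (q0,np.array([.1,.3,.1,1.7,0,1.1,1.5]),np.array([.1,.3,.1,1.7,0,1.1,-1.5])):
        s1=ik(np.array([.575,-.13,.30]),down(sg),q1,.003);s2=ik(np.array([.5965,-.182,.11]),down(sg+np.pi/4),s1[0],.003)
        print(sg,*s1,"|",*s2)
out=[cv2.resize(a[130:180,270:320],(390,390),interpolation=cv2.INTER_CUBIC),cv2.resize(s[210:280,195:265],(390,390),interpolation=cv2.INTER_CUBIC)]
cv2.imwrite("pics/v.png",np.hstack(out))
```

```text
0 [ 0.3042 -0.1661 -0.187   2.4295  2.122   0.09    2.69  ] 0.141754436942688 0.928966308018456 | [-0.051   0.1486  0.2856  2.3839  3.0256  0.09    2.69  ] 0.0997207280255414 0.706182615669925
0 [-0.1009  0.1653  0.3207  1.4924 -0.052   1.4923 -1.351 ] 4.944834123908341e-07 3.5389230083398615e-06 | [ 0.0834  0.3392  0.2077  1.6614 -0.0753  1.1488 -0.475 ] 1.8344101866720478e-07 1.4068993541693558e-06
0 [ 0.0997  0.1644  0.0893  1.485  -0.0146  1.4929 -1.3818] 1.1146424990844415e-07 5.576919865707045e-07 | [ 0.2608  0.3375 -0.0088  1.6543  0.0032  1.1499 -0.5342] 1.7014379743178814e-07 1.3599218997057015e-06
3.141592653589793 [-0.2372  0.171   0.4797  1.4973 -0.0788  1.4926  1.8135] 1.2151727828703217e-07 1.3127743589900567e-06 | [ 0.3335  0.3404 -0.0975  1.6513  0.0356  1.1515  2.5832] 1.5067178775121353e-05 2.94014569127673e-05
3.141592653589793 [ 0.1087  0.1645  0.079   1.4846 -0.013   1.493   1.7584] 1.1801730553950275e-07 6.352414826130094e-07 | [ 0.4751  0.3527 -0.2714  1.6457  0.1013  1.157   2.535 ] 1.4718526713722432e-05 2.9244150864881978e-05
3.141592653589793 [-0.4487  0.2413  1.24    2.1401 -1.2621  1.0107 -2.69  ] 0.1717750797073348 0.9332808748797454 | [-0.4723  0.6991  1.24    1.7393 -0.8974  1.3127 -2.69  ] 0.04522121359198098 0.3047293690209405
```

View pics/v.png

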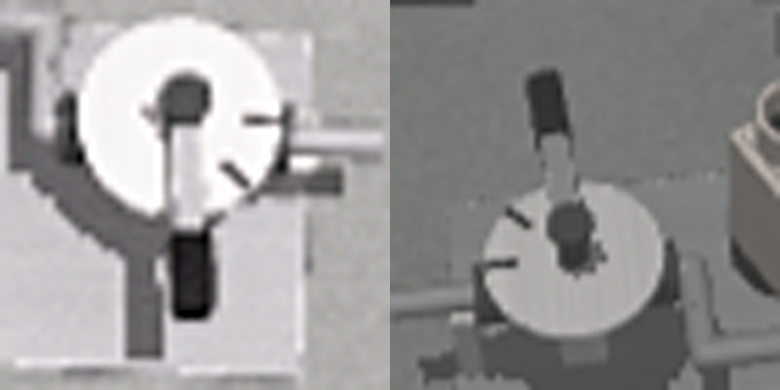

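Run:
```python
from d import *
q0=np.array(env.get_state()["qpos"])
def down(yaw):
    x=np.array([np.cos(yaw),np.sin(yaw),0]);z=-Z;return R.from_matrix(np.c_[x,np.cross(z,x),z])
qa=ik(np.array([.50,.10,.33]),down(np.pi),np.array([-.1,.1,.08,1.5,0,1.5,1.75]),.003);print(qa)
N=11;po,ro=fk(q0)
for i in range(1,N+1):
    p,r=fk(q0+(qa[0]-q0)*i/N);print(i,np.round(p,3),np.round(p-po,3),np.round(np.degrees((r*ro.inv()).as_rotvec()),1),np.round(r.as_matrix()[:,2],2));po,ro=p,r
```

```text
(array([-0.2094, -0.0064, -0.0398,  1.6085, -0.0003,  1.5395,  1.3216]), np.float64(1.0457841296159332e-07), 6.063401118969112e-07)
1 [0.535 0.122 0.197] [-0.009 -0.025 -0.001] [ 7.9 -3.5 -8.3] [ 0.31 -0.86 -0.4 ]
2 [0.525 0.103 0.197] [-0.01  -0.019  0.   ] [ 7.6 -3.7 -8.5] [ 0.21 -0.84 -0.49]
3 [0.515 0.09  0.199] [-0.01  -0.013  0.002] [ 7.2 -3.9 -8.7] [ 0.12 -0.8  -0.59]
4 [0.506 0.081 0.203] [-0.009 -0.008  0.004] [ 6.9 -4.  -8.9] [ 0.04 -0.74 -0.67]
5 [0.498 0.077 0.21 ] [-0.007 -0.004  0.007] [ 6.7 -4.  -9. ] [-0.02 -0.66 -0.76]
6 [0.493 0.077 0.22 ] [-0.005 -0.001  0.01 ] [ 6.5 -3.9 -9.2] [-0.06 -0.56 -0.83]
7 [0.491 0.079 0.233] [-0.003  0.002  0.014] [ 6.3 -3.8 -9.2] [-0.08 -0.45 -0.89]
8 [0.49  0.083 0.251] [-0.     0.004  0.018] [ 6.2 -3.7 -9.2] [-0.09 -0.34 -0.94]
9 [0.492 0.089 0.273] [0.002 0.005 0.022] [ 6.1 -3.5 -9.1] [-0.08 -0.23 -0.97]
10 [0.495 0.094 0.299] [0.003 0.006 0.026] [ 6.1 -3.3 -9. ] [-0.05 -0.11 -0.99]
11 [0.5  0.1  0.33] [0.005 0.006 0.031] [ 6.1 -3.1 -8.8] [-0.  0. -1.]
```

Request:
step_arm([
  [-0.006, -0.008, 0.008, 6.2, -2.8, -6.5, 0.5],
  [-0.006, -0.008, 0.008, 6.0, -2.9, -6.6, 0.5],
  [-0.006, -0.008, 0.008, 5.8, -3, -6.8, 0.5],
  [-0.005, -0.005, 0.01, 5.5, -3.1, -6.9, 0.5],
  [-0.005, -0.005, 0.01, 5.4, -3.1, -7, 0.5],
  [-0.005, -0.003, 0.01, 5.3, -3.1, -7.1, 0.5],
  [-0.005, 0, 0.01, 5.2, -3.1, -7.2, 0.5],
  [-0.003, 0, 0.01, 5.1, -3, -7.2, 0.5],
  [0, 0, 0.012, 5, -3, -7.2, 0.5],
  [0, 0, 0.012, 4.9, -2.9, -7.2, 0.5],
])

```text
time_s: 13.95
position: [0.4912, 0.128, 0.2938]
eef_rot: [-0.08, -0.238, 0.956, -0.15]
force: [-1.0, -0.5, -0.3]
gripper_width: 0.0422
```

```bash
python3 log.py
python3 - <<'E'
from d import *
Rt=R.from_matrix(np.c_[[-1,0,0],[0,1,0],[0,0,-1]])
print(delta(np.array([.52,-.08,.30]),Rt))
E
```

```text
time_s 13.95
qpos [-0.6438  0.1448  0.1715  1.5635  0.2324  1.662   1.5832]
position [0.4912 0.128  0.2938]
eef_rot [-0.0801 -0.2385  0.9561 -0.1503]
force [-1.0337 -0.4682 -0.3387]
gripper_width 0.042223468267005425
(array([ 0.0288, -0.208 ,  0.0062]), array([ 17.4848,  -9.313 , -27.7321]))
```

Request:
step_arm([
  [0, -0.03, 0.004, 3.5, -1.9, -5.6, 0.5],
  [0, -0.042, 0.002, 3.5, -1.9, -5.6, 0.5],
  [0.005, -0.042, 0, 3.5, -1.9, -5.6, 0.5],
  [0.01, -0.042, 0, 3.5, -1.9, -5.6, 0.5],
  [0.015, -0.042, 0, 3.5, -1.9, -5.6, 0.5],
  [0.02, -0.03, 0, 0, 0, 0, 0.5],
  [0.02, -0.015, 0, 0, 0, 0, 0.5],
  [0, 0, 0, 0, 0, 0, 0.5],
])

```text
time_s: 14.95
position: [0.5589, -0.1105, 0.3022]
eef_rot: [0.005, 0.003, 1.0, 0.009]
force: [0.1, -0.0, -0.1]
gripper_width: 0.0426
```

```bash
python3 log.py
cat > lv.py <<'E'
from d import *
import sys
ax=np.array([.6535,-.1285]);a=np.radians(float(sys.argv[1]))  # lever valve angle incl. station yaw
th=np.pi+a
p=np.r_[ax+.078*np.array([np.cos(th),np.sin(th)]),float(sys.argv[2])]
x=np.array([np.cos(th),np.sin(th),0]);Rt=R.from_matrix(np.c_[x,np.cross(-Z,x),-Z])
print(p,delta(p,Rt))
E
python3 lv.py 1 .119
```

```text
time_s 14.95
qpos [-0.291   0.1181  0.5007  1.5478 -0.0766  1.4839  1.778 ]
position [ 0.5589 -0.1105  0.3022]
eef_rot [0.0051 0.0029 0.9999 0.009 ]
force [ 0.0531 -0.0357 -0.0664]
gripper_width 0.04259021202217193
[ 0.5755 -0.1299  0.119 ] (array([ 0.0166, -0.0194, -0.1832]), array([-1.0353,  0.5791,  1.3367]))
```

Request:
step_arm([
  [0.008, -0.009, -0.03, -1, 0.6, 1.3, 0.5],
  [0.008, -0.009, -0.04, 0, 0, 0, 0.5],
  [0, 0, -0.04, 0, 0, 0, 0.5],
  [0, 0, -0.02, 0, 0, 0, 0.5],
  [0, 0, 0, 0, 0, 0, 0.5],
])

```text
time_s: 15.58
position: [0.5731, -0.1161, 0.1685]
eef_rot: [-0.002, -0.016, 1.0, 0.004]
force: [0.2, 0.4, 0.0]
gripper_width: 0.0429
```

```bash
python3 lv.py 1 .106
python3 - <<'E'
from h import *
out=[]
for n,(x,y) in(("top",(294,150)),("scene",(230,240))):
    im=env.get_image(n)[:,:,::-1].copy()
    out.append(cv2.resize(im[y-35:y+35,x-35:x+35],(390,390),interpolation=cv2.INTER_CUBIC))
cv2.imwrite("pics/w.png",np.hstack(out))
E
```

```text
[ 0.5755 -0.1299  0.106 ] (array([ 0.0024, -0.0137, -0.0625]), array([-0.4638, -0.2848, -0.8336]))
```

View pics/w.png

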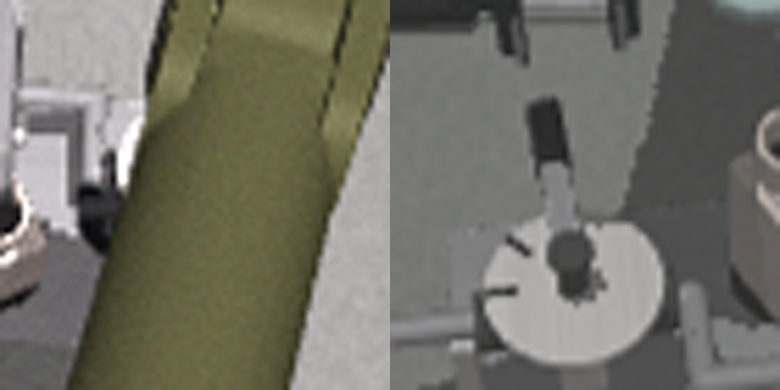

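Request:
step_arm([
  [0.002, -0.013, -0.015, -0.4, -0.3, -0.8, 0.5],
  [0, 0, 0, 0, 0, 0, 0.5],
  [0, 0, 0, 0, 0, 0, 0.5],
])

```text
time_s: 16.05
position: [0.5783, -0.1307, 0.1576]
eef_rot: [0.005, -0.009, 1.0, -0.0]
force: [-0.3, 0.2, -0.8]
gripper_width: 0.0427
```

```bash
python3 lv.py 1 .106
python3 - <<'E'
from h import *
im=env.get_image("scene")[:,:,::-1];x,y=230,235
cv2.imwrite("pics/w2.png",cv2.resize(im[y-35:y+35,x-35:x+35],(490,490),interpolation=cv2.INTER_CUBIC))
E
```

```text
[ 0.5755 -0.1299  0.106 ] (array([-0.0028,  0.0008, -0.0516]), array([0.0044, 0.5333, 0.0149]))
```

View pics/w2.png

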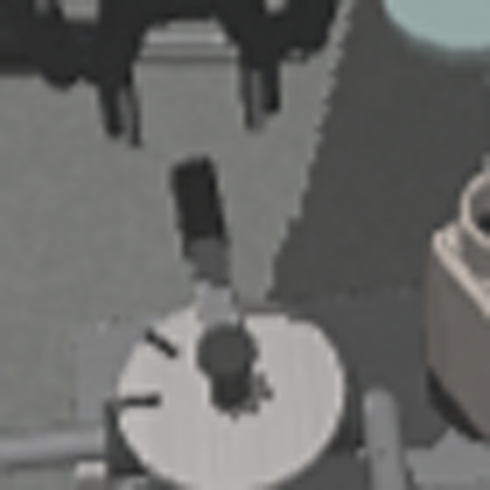

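The fingers (x≈120 and 262) straddle the grip (x≈197). I'll go down and close.

Request:
step_arm([
  [-0.002, 0, -0.02, 0, 0.5, 0, 0.5],
  [0, 0, -0.015, 0, 0, 0, 0.5],
  [0, 0, -0.012, 0, 0, 0, 0.5],
  [0, 0, 0, 0, 0, 0, 0.5],
], squeeze=20)

```text
time_s: 16.6
position: [0.5751, -0.1304, 0.1061]
eef_rot: [-0.001, -0.009, 1.0, 0.0]
force: [-0.6, -0.1, -0.2]
gripper_width: 0.043
```

```bash
python3 lv.py 1 .106;python3 log.py
```

```text
[ 0.5755 -0.1299  0.106 ] (array([ 0.0004,  0.0006, -0.0001]), array([-0.0086, -0.1364,  0.0091]))
time_s 16.6
qpos [-0.2406  0.2962  0.4933  1.7583 -0.1531  1.1277  1.8889]
position [ 0.5751 -0.1304  0.1061]
eef_rot [-0.0012 -0.0086  1.      0.0001]
force [-0.5655 -0.1028 -0.2324]
gripper_width 0.043024985576085625
```

Request:
step_arm([
  [0, 0, 0, 0, 0, 0, 0.3],
  [0, 0, 0, 0, 0, 0, 0.3],
  [0.0004, -0.0068, 0, 0, 0, 3.5, 0.3],
  [0.001, -0.0067, 0, 0, 0, 3.5, 0.3],
  [0.0016, -0.0066, 0, 0, 0, 3.5, 0.3],
  [0.0022, -0.0065, 0, 0, 0, 3.5, 0.3],
  [0.0027, -0.0062, 0, 0, 0, 3.5, 0.3],
  [0, 0, 0, 0, 0, 0, 0.3],
])

```text
time_s: 17.6
position: [0.582, -0.159, 0.1074]
eef_rot: [-0.003, -0.167, 0.986, 0.004]
force: [-0.1, -0.0, 0.8]
gripper_width: 0.0255
```

```bash
python3 lv.py 26 .106;python3 log.py
```

```text
[ 0.5834 -0.1627  0.106 ] (array([ 0.0014, -0.0037, -0.0014]), array([-0.3543, -0.3918,  6.7739]))
time_s 17.6
qpos [-0.1536  0.3243  0.4558  1.7164 -0.1596  1.145   2.2553]
position [ 0.582  -0.159   0.1074]
eef_rot [-0.0026 -0.167   0.9859  0.0038]
force [-0.122  -0.0474  0.7674]
gripper_width 0.025475073720108227
```

Request:
step_arm([
  [0.002, -0.0065, -0.001, -0.3, -0.3, 2, 0.3],
  [0.003, -0.0062, 0, 0, 0, 3, 0.3],
  [0.0037, -0.006, 0, 0, 0, 3, 0.3],
  [0.0042, -0.0055, 0, 0, 0, 3, 0.3],
  [0, 0, 0, 0, 0, 0, 0.3],
  [0, 0, 0, 0, 0, 0, 0.3],
])

```text
time_s: 18.35
position: [0.594, -0.1792, 0.1074]
eef_rot: [-0.001, -0.261, 0.965, 0.003]
force: [-0.5, 0.2, -0.9]
gripper_width: 0.0255
```

```bash
python3 lv.py 44 .106;python3 log.py;  python3 - <<'E'
from h import *
im=env.get_image("scene")[:,:,::-1];x,y=230,235
cv2.imwrite("pics/x2.png",cv2.resize(im[y-35:y+35,x-35:x+35],(490,490),interpolation=cv2.INTER_CUBIC))
E
```

```text
[ 0.5974 -0.1827  0.106 ] (array([ 0.0034, -0.0035, -0.0014]), array([-0.2787, -0.2782, 13.7017]))
time_s 18.35
qpos [-0.0984  0.3557  0.4311  1.6738 -0.1641  1.1531  2.4762]
position [ 0.594  -0.1792  0.1074]
eef_rot [-0.0013 -0.2613  0.9652  0.0032]
force [-0.5309  0.2291 -0.9197]
gripper_width 0.02553140799786628
```

View pics/x2.png

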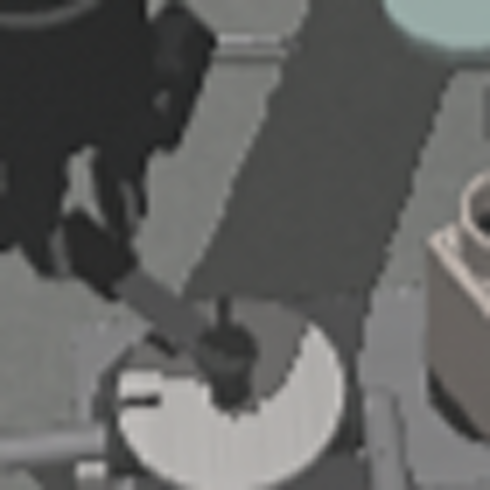

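Run:
```python
from h import *
f=lambda u,v:(195+(u+.5)/7-.5,200+(v+.5)/7-.5)
H=ray("scene",f(228,345),.125);T=ray("scene",f(165,345),.091);H0=ray("scene",f(232,397),.091)
for g in((92,250),(160,302),(97,253)):
    G=ray("scene",f(*g),.12);d=G-H;print(G,np.degrees(np.arctan2(-d[1],-d[0])),np.linalg.norm(d[:2]))
d=T-H0;print(H,H0,"tick",np.degrees(np.arctan2(-d[1],-d[0])))
for a in(40,45,50):
    th=np.pi+np.radians(a-1.4);print(a,[np.round((proj("scene",[.6555+r*np.cos(th),-.1285+r*np.sin(th),.123])-[194.57,199.57])*7) for r in(0,.059,.078,.097)])
```

```text
[ 0.5970641  -0.17634332  0.12      ] 40.817951005555784 0.07687932406580078
[ 0.62709287 -0.15096744  0.12      ] 41.46508205817677 0.03756909428198532
[ 0.59889691 -0.17441891  0.12      ] 40.618557278159024 0.07423481205043107
[ 0.65524563 -0.12609056  0.125     ] [ 0.65723491 -0.12684069  0.091     ] tick 40.16465603355415
40 [array([222., 349.]), array([120., 267.]), array([ 89., 241.]), array([ 58., 216.])]
45 [array([222., 349.]), array([111., 275.]), array([ 77., 251.]), array([ 43., 229.])]
50 [array([222., 349.]), array([103., 283.]), array([ 66., 263.]), array([ 29., 242.])]
```

Request:
step_arm([
  [0.0026, -0.0026, 0, 0, 0, 1, 0.3],
  [0, 0, 0, 0, 0, 0, 0.3],
  [0, 0, 0, 0, 0, 0, 0.5],
  [0, 0, 0, 0, 0, 0, 0.5],
  [0, 0, 0, 0, 0, 0, 0.5],
])

```text
time_s: 19.02
position: [0.5972, -0.1819, 0.108]
eef_rot: [-0.001, -0.27, 0.963, 0.003]
force: [-0.1, 0.9, 0.5]
gripper_width: 0.0427
```

Request:
step_arm([
  [0, 0, 0.02, 0, 0, 0, 0.5],
  [0, 0, 0.04, 0, 0, 0, 0.5],
  [0, 0, 0.05, 0, 0, 0, 0.5],
  [-0.01, 0, 0.05, 0, 0, 0, 0.5],
  [-0.02, 0, 0.04, 0, 0, 0, 0.5],
  [-0.03, 0, 0.02, 0, 0, 0, 0.5],
  [-0.03, 0, 0, 0, 0, 0, 0.5],
  [-0.03, 0, 0, 0, 0, 0, 0.5],
  [0, 0, 0, 0, 0, 0, 0.5],
])

```text
time_s: 20.15
position: [0.4735, -0.184, 0.349]
eef_rot: [0.007, -0.268, 0.963, -0.001]
force: [-0.1, 0.7, 0.2]
gripper_width: 0.0428
```

```bash
python3 log.py;  python3 - <<'E'
from h import *
im=env.get_image("scene")[:,:,::-1];x,y=230,235;t=env.get_image("top")[:,:,::-1]
cv2.imwrite("pics/y1.png",im);cv2.imwrite("pics/y2.png",t)
cv2.imwrite("pics/y.png",np.hstack([cv2.resize(im[y-35:y+35,x-35:x+35],(390,390),interpolation=cv2.INTER_CUBIC),cv2.resize(t[120:190,250:320],(390,390),interpolation=cv2.INTER_CUBIC)]))
E
```

```text
time_s 20.15
qpos [-0.1434 -0.0416  0.4527  1.6014  0.0123  1.5652  2.4235]
position [ 0.4735 -0.184   0.349 ]
eef_rot [ 0.0068 -0.2685  0.9633 -0.0009]
force [-0.1435  0.6888  0.1904]
gripper_width 0.04283939339377546
```

View pics/y.png

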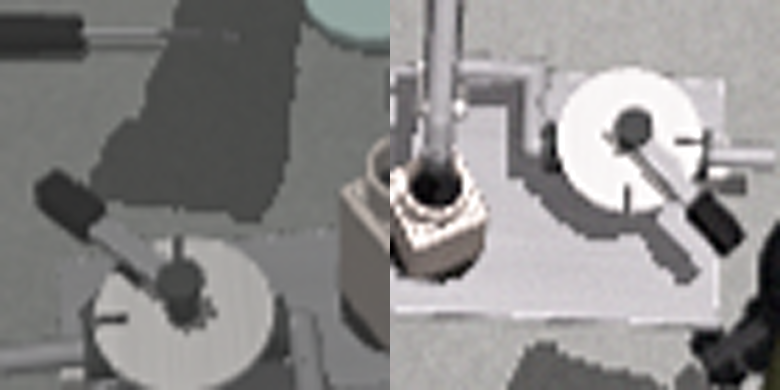

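Run:
```python
from h import *
im=cv2.imread("pics/y2.png");k=70/390
ang=lambda d:np.degrees(np.arctan2(-d[1],-d[0]))
ft=lambda u,v:(250+(u+.5)*k-.5,120+(v+.5)*k-.5);fs=lambda u,v:(195+(u+.5)*k-.5,200+(v+.5)*k-.5)
H=ray("top",ft(243,128),.125);G=ray("top",ft(324,221),.123);print("top",ang(G-H),H,G,np.linalg.norm((G-H)[:2]))
D=ray("top",ft(240,141),.091);a=ray("top",ft(300,141),.091);b=ray("top",ft(237,198),.091);print("ticks",ang(a-D),ang(b-D))
H=ray("scene",fs(181,275),.125);G=ray("scene",fs(70,203),.121);print("scene",ang(G-H),H,G,np.linalg.norm((G-H)[:2]))
a=ray("scene",fs(111,319),.091);b=ray("scene",fs(178,250),.091);D=ray("scene",fs(184,311),.091);print(ang(a-D),ang(b-D))
# PCA of dark grip in both
for n,f,(x0,y0,x1,y1),z in(("top","pics/y2.png",(300,150,320,170),.117),("scene","pics/y1.png",(198,226,216,246),.115)):
    i=cv2.imread(f);m=np.zeros(i.shape[:2],bool);m[y0:y1,x0:x1]=i[y0:y1,x0:x1].max(2)<60
    v,u=np.nonzero(m);P=np.array([ray(n,q,z)[:2] for q in zip(u,v)]);c=P.mean(0);w=np.linalg.svd(P-c)[2][0];w=-w if w[0]>0 else w
    print(n,len(u),c,"pca",ang(w),"axis-centre",ang(c-[.6535,-.1285]))
```

```text
top 41.53601702912588 [ 0.64855391 -0.12587672  0.125     ] [ 0.59178274 -0.17616726  0.123     ] 0.07584263354445747
ticks 91.67476027168644 -2.22332030186802
scene 43.056815120071235 [ 0.65551458 -0.12630035  0.125     ] [ 0.6001479  -0.17803335  0.121     ] 0.07577449233425207
88.18725367582834 -1.1097449454977886
top 86 [ 0.58635678 -0.18771423] pca 51.71814592099286 axis-centre 41.409369998950936
scene 83 [ 0.59610476 -0.17863204] pca 30.681773768358998 axis-centre 41.13568519664409
```

View pics/y2.png

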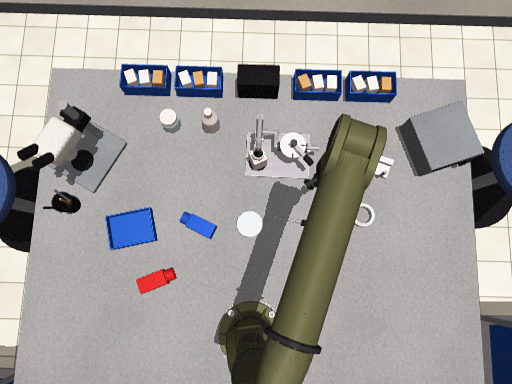

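Run:
```python
from station import env
env.job_done();print(env.get_state()["time_s"])
```

```text
the job is handed in; nothing more can be done
the job is handed in; nothing more can be done
```

I stood the bottle upright on the mark under the nozzle, let go of it, turned the valve lever to roughly 43–44°, backed the arm off and handed the job in at about 20 s. No verdict was reported.

- **Bottle:** After release it looked upright, with its mouth 1–2 mm from the mark's centre in the top view (limit 16 mm). I set it down in 1 mm steps until the arm stopped descending. The force reading showed no clear rise, so I inferred contact from the height alone.
- **Valve:** Hub-to-grip sightings gave 41.5° (top view) and 43.1° (scene view) in world axes. With the station turned about -1.4°, that is roughly 43–44.5°, inside the 38–52° band. A cruder fit to the outline of the black grip disagreed (52° and 31°), and I discarded it because the blob is only about 85 pixels.
- **Other things:** In the last top picture the jar, tall bottle, dish and tray look unmoved. The arm hid part of the driver, tape and clamp in that view, and I did not check them separately. The gripper was open and well clear of the station.

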